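# Two analyser readings of an organ pallet, tipped over between them

### The arm

A 7-joint arm with a two-finger parallel gripper is mounted at the origin on the work surface; the furniture and walls round the work are solid. World frame = base frame: x ahead of the robot, y to its left, z up, the work surface at z = 0. Lengths are in mm, angles in degrees, forces in N, time in s.
With the tool pointing down it reaches from about 400 to 900 mm from the base axis. Payload 5.6 kg.
Tool frame: the origin (TCP) lies between the finger pads; the fingertips stand 19 mm ahead of it and the grasp point (between the pads) is the TCP; z points along the fingers, y is the line along which they close (so a half turn about z gives the same grasp; the last joint's range is limited). The gripper opens to 92 mm and grips with 3 to 60 N. Pads are 20 mm wide; open, the fingers measure 128 mm over their backs; the gripper's body (75 mm by 189 mm) begins 69 mm behind the grasp point.
Start: joints at [73.396, 26.786, -0.665, 91.828, 0.344, 61.387, -3.226], TCP at [158.754, -630.322, 233.592] pointing down, gripper open.
Joint ranges: [-144.91, 144.91], [-17.63, 115.5], [-89.93, 88.59], [15.96, 139.68], [-74.01, 254.01], [8.47, 105.57], [-167.45, 167.45]. Speed limits (degrees/s): [147.25, 147.25, 180, 180, 180, 180, 180].

### API

Orientations are given as [roll, pitch, yaw] about the fixed x, y, z axes, in that order (R = Rz(yaw) Ry(pitch) Rx(roll)).
In Python, from workcell import readout, get_image, job gives the robot as it stands.
- The arm moves only by the shell command python3 -m inch 'ROWS' [FORCE]. ROWS is text: rows parted by semicolons, each of 7 numbers parted by spaces: the shift along the world's x, y, z normalised to -1 to 1, where 1 is 15 cm, then the turn, a rotation vector about the world's x, y, z normalised to -1 to 1, where 1 is pi rad, then the opening, from 0 (shut) to 1 (fully open). In form: tx ty tz ax ay az hand; .... A call has 1 to 12 rows; each row is the pose to reach, as a shift and turn from the pose commanded when the call began, turning the shorter way round; what a row does not reach only later rows make up. A row lasts 1/12 s, in which the tool goes at most 41.7 mm and 7.16 degrees, less where a joint would pass 70% of its speed; a pose out of reach is approached as far as the arm can. A call with a number of a shift or a turn outside -1 to 1 is refused whole. A call with a gripper value outside its range is refused whole. The fingers move at their own pace and stop on an object; FORCE is the grip in N (left out, the last holds). Time passes only in rows, so rows that repeat a pose let the fingers close. It gives the time, the measured TCP pose, the force, the opening and the grip force at its end, in the units of the state.
- readout.get_state(): the state, without advancing time (a new reading comes with each control period).
- get_image(name): name is "scene" or "top"; returns a dict with "frame" (420x560x3 uint8, blue, green, red), "fx", "fy", "cx", "cy" (pixels), "world_from_camera" (4x4, takes a point from camera to world coordinates). Camera axes: x right, y up, looking along -z (the intrinsics and any distortion apply to the point x, -y, -z); pixel columns grow to the right and rows downward; lengths in mm; the calibration is good to about 2 mm. A picture is of the moment at which its call begins. There is no depth.
- job.close_job(): hands the job in; it is judged then, once.
The state is a dict: "time": time; "joint_positions": joint angles; "joint_velocities": joint speeds; "effort": joint torques, N m; "ee_pos": TCP position; "orientation": TCP orientation; "force": force on the tool from outside, world axes, zero at the start; "ft_torque": the same for the moment, N m; "width": opening from 0.0 (shut) to 1.0 (fully open); "grasp_force": force on a finger pad.
Only numpy, scipy, OpenCV 4.12 (cv2) and the standard library are available. Lean on these libraries where they do the work, as an engineer would, in place of code of your own. Each camera call takes 0.05 s, during which the arm holds its last target. There are 200 camera calls.

### The job

Take two readings of the old organ pallet (the wooden bar with one leathered face) with the pistol-shaped analyser that is fixed on its side in the bench stand. Slide the bar until its leather face lies flat against the steel nose plate with its middle roughly at the window, and squeeze the trigger fully home and let it go; then tip the bar over backwards, away from the nose, so that it lies leather side up, slide the wooden face it had been standing on flat against the nose plate in the same way, squeeze and let go of the trigger again, and leave the bar there. For radiation safety never pull the trigger unless a face is flat on the nose plate, and do not disturb the glue bottle, tape or screwdriver.

Things in the scene. Friction and masses are not known exactly. Their poses are not given: they have to be found in the camera images.
- stand: Fixed stand: plate and grippy black rubber mat (top 6 mm above the table), steel nose plate, pistol-shaped analyser lying on its side. Origin on the table below the middle of the nose plate's front face; +x from the nose to the analyser's tail, z up. Mat x -125 to 0, y -96 to 96 mm. Analyser body x 48 to 180, y -34 to 32, up to z 56; battery foot x 75 to 133, y 98 to 120, up to z 50.
- window (a point): The round copper-coloured measuring window, 17.5 mm above the table in the middle of the nose plate's front face; axes as the stand. The plate is 84 mm wide (y), 5 mm thick, its top 28 mm above the table; behind it the low snout (x 5 to 48, y -22 to 22) reaches 30 mm above the table, so the bar's upper part stands free above both.
- pallet: The organ pallet, a loose light-wood bar 34 x 150 x 46 mm (its own x, y, z), about 0.13 kg, origin at its centre. Its +x face (150 x 46) has red felt and cream leather; at the start it stands on its -z face (150 x 34), leather roughly towards the nose plate. A small brass wire eye sticks 11 mm out of its +y end.
- leather_face (a point): Centre of the bar's leather face (its +x face).
- foot_face (a point): Centre of the bare wooden face that the bar stands on at the start (its -z face), which must meet the nose plate second.
- trigger (a joint): The analyser's red trigger, a sprung lever hinged on a vertical axis near the body (at x 70, y 32 mm in the stand's frame), reaching 49 mm along the stand's +y: 0 = at rest, 0.30 rad = fully squeezed towards the handle (about 9 mm at the pad; 2 to 5 N). It springs back when let go.
- trigger_pad (a point): Middle of the trigger's front face, where a finger squeezes it (at rest x 66, y 63, z 32 mm in the stand's frame; the lever is 20 mm high). Squeeze between it and grip_back, 54 mm apart at rest, with fingers pointing down; the base plate below is at z 6.
- grip_back (a point): Point on the back face of the fixed black handle, facing away from the trigger (x 120, y 63, z 32 mm in the stand's frame). The handle measures x 88 to 120, y 26 to 106, z 17 to 47 mm.
- glue_bottle: Standing glue bottle with a red cap, 52 x 48 x 130 mm, origin under its centre; leave it alone.
- masking_tape: Roll of masking tape lying flat, 96 mm across, 25 mm high, origin under its centre; leave it alone.
- screwdriver: Lying screwdriver with an amber handle, 204 mm long along its y (handle to -y), 27 mm high, origin under its centre; leave it alone.

How it is judged (in metres and radians):
On the way, in this order (a step that is already met when the one before it is completed fails the run):
1. With the leather face flat on the nose plate, the trigger is squeezed home (x of leather_face in the frame of stand between -0.004 and 0.004 m and y of leather_face in the frame of stand between -0.05 and 0.05 m and z of leather_face in the frame of stand below 0.04 m and angle between the x axis of pallet and the x axis of stand, either way round below 0.07 rad and angle between pallet's own z axis and vertical below 0.1 rad and value of joint trigger above 0.24 rad), for 0.2 s.
2. The trigger is let go (value of joint trigger below 0.05 rad), for 0.1 s.
3. The bar lies tipped over, leather up, its wooden foot face flat on the nose plate (x of foot_face in the frame of stand between -0.004 and 0.004 m and y of foot_face in the frame of stand between -0.05 and 0.05 m and z of foot_face in the frame of stand below 0.04 m and angle between the z axis of pallet and the x axis of stand, either way round below 0.07 rad and angle between pallet's own x axis and vertical below 0.1 rad and z of leather_face in the frame of stand above 0.03 m), for 0.2 s.
4. The trigger is squeezed home on the second face (all of step 3 and value of joint trigger above 0.24 rad), for 0.2 s.
At the end, for the whole second after the job is handed in: The bar lies at rest, leather up, its wooden foot face flat on the nose plate (within 4 mm and 0.07 rad, its middle within 50 mm of the window), and the trigger is back at rest (under 0.05 rad) (all of step 3 and value of joint trigger below 0.05 rad and linear speed of pallet below 0.01 m/s and angular speed of pallet below 0.1 rad/s); the robot touches nothing.
It fails at once if The trigger is pulled (over 0.15 rad) while no face of the bar lies flat on the nose plate (within 7 mm and 0.12 rad) (value of joint trigger above 0.15 rad and not ((x of leather_face in the frame of stand between -0.007 and 0.004 m and y of leather_face in the frame of stand between -0.05 and 0.05 m and z of leather_face in the frame of stand below 0.04 m and angle between the x axis of pallet and the x axis of stand, either way round below 0.12 rad) or (x of foot_face in the frame of stand between -0.007 and 0.004 m and y of foot_face in the frame of stand between -0.05 and 0.05 m and z of foot_face in the frame of stand below 0.04 m and angle between the z axis of pallet and the x axis of stand, either way round below 0.12 rad))).
It fails at once if The glue bottle, tape or screwdriver is moved more than 20 mm (distance of any of glue_bottle, masking_tape, screwdriver from where it was at the start of the episode above 0.02 m).
It fails at once if The glue bottle is tipped (angle between glue_bottle's own z axis and vertical above 0.3 rad).
It also fails if it takes over 72 s, if anything falls off the work surface, if the arm or the gripper's body presses on something with over 40 N, if the wrist force passes 120 N, or if a joint passes its speed limit or range.

## Working session

There is one attempt and no reset: what is moved stays moved. The work goes in short steps, Python scripts to look and compute and a shell command to move; the robot and the scene stay as the last step left them, time stands still between calls to the robot, and variables do not carry over. Pictures are saved under pics/ and viewed, at most 10 in all, crops included, and the job is handed in when it is done.

```bash
ls; mkdir -p pics
python3 - <<'E'
from workcell import readout,get_image
import cv2,numpy as np
print(readout.get_state())
for n in ("top","scene"):
    d=get_image(n); cv2.imwrite(f"pics/{n}0.png",d["frame"]); print(n,d["fx"],d["fy"],d["cx"],d["cy"],np.round(d["world_from_camera"],3).tolist(),[k for k in d])
E
```

```text
pics
{'time': 0.0, 'joint_positions': array([73.39568341, 26.83397713, -0.66518243, 91.8802333 ,  0.34232041,
       61.38518519, -3.22580086]), 'joint_velocities': array([ 0.08426481,  0.03207938, -0.06406849, -0.03057526, -0.00149435,
       -0.06542294,  0.01597027]), 'effort': array([ 3.30729381e-04, -5.20568419e+01, -1.27011049e-02, -2.43750662e+01,
       -5.66562032e-02,  1.72609440e-02,  1.32769128e-04]), 'ee_pos': array([ 158.61051314, -629.79723399,  232.66818044]), 'orientation': array([-1.79902743e+02,  5.44843208e-03,  1.41365361e+01]), 'force': array([ 0.49776718, -0.32576468, -0.14571095]), 'ft_torque': array([-0.00400934,  0.04896977,  0.00084966]), 'grasp_force': 0.0, 'width': 0.9977737222918875}
top 416.9938871296824 416.9938871296824 278.93285821407505 211.84804224717487 [[-0.006, 0.975, -0.22, 313.703], [-1.0, -0.007, -0.003, -77.47], [-0.004, 0.22, 0.976, 1066.994], [0.0, 0.0, 0.0, 1.0]] ['frame', 'fx', 'fy', 'cx', 'cy', 'world_from_camera']
scene 430.89628692409 430.89628692409 283.96369046736623 202.83404879645164 [[-0.977, -0.169, 0.132, 674.409], [0.214, -0.751, 0.624, 448.86], [-0.006, 0.638, 0.77, 742.707], [0.0, 0.0, 0.0, 1.0]] ['frame', 'fx', 'fy', 'cx', 'cy', 'world_from_camera']
```

View pics/top0.png

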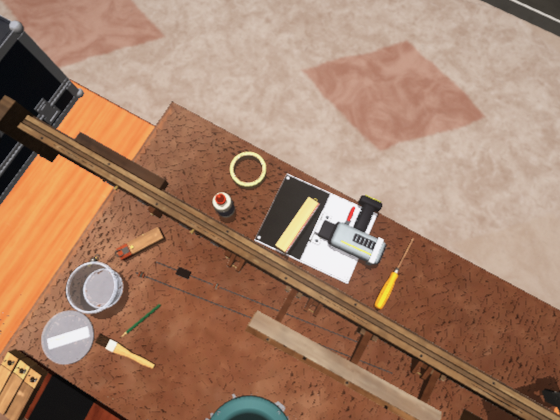

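View pics/scene0.png

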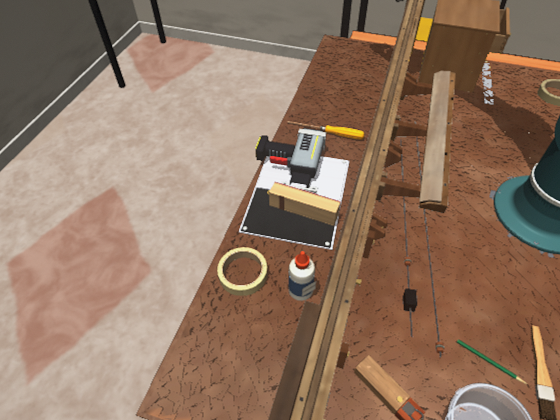

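```bash
cat > h.py <<'E'
from workcell import readout,get_image
import cv2,numpy as np
def shot(n):
    d=get_image(n); return d["frame"],d
def proj(d,P):
    T=np.linalg.inv(d["world_from_camera"]); p=(T@np.append(P,1))[:3]
    return np.array([d["cx"]+d["fx"]*p[0]/-p[2], d["cy"]-d["fy"]*p[1]/-p[2]])
def cast(d,uv,z):
    T=np.array(d["world_from_camera"]); r=T[:3,:3]@np.array([(uv[0]-d["cx"])/d["fx"],-(uv[1]-d["cy"])/d["fy"],-1])
    o=T[:3,3]; return o+r*(z-o[2])/r[2]
E
python3 - <<'E'
from h import *
a,d=shot("top"); b,e=shot("scene")
print(proj(d,[0,0,0]),proj(e,[0,0,0]),proj(d,[158,-630,233]),proj(e,[158,-630,233]))
A=cv2.resize(a[165:290,225:400],None,fx=4,fy=4,interpolation=cv2.INTER_CUBIC)
B=cv2.resize(b[120:250,235:375],None,fx=4,fy=4,interpolation=cv2.INTER_CUBIC)
cv2.imwrite("pics/a.png",A);cv2.imwrite("pics/b.png",B)
E
```

```text
[248.5740027  444.00667211] [543.81680672 213.30700938] [577.6680478  389.47793283] [389.18218584 -14.70397282]
```

View pics/a.png

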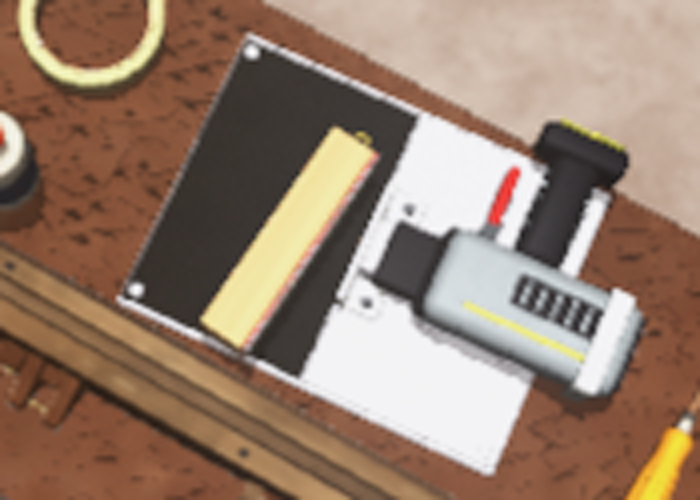

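View pics/b.png

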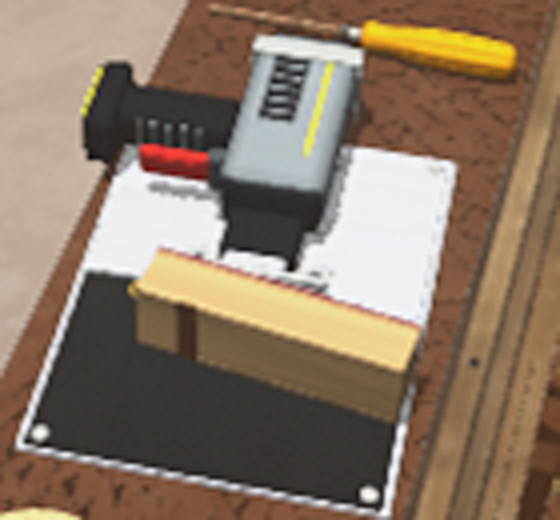

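```bash
cat > m.py <<'E'
from h import *
a,d=shot("top"); b,e=shot("scene")
A=lambda U:((U[0]+.5)/4-.5+225,(U[1]+.5)/4-.5+165)
B=lambda U:((U[0]+.5)/4-.5+235,(U[1]+.5)/4-.5+120)
def fit(m,w):
    m=np.array(m,float);w=np.array(w)[:,:2];mc,wc=m.mean(0),w.mean(0)
    H=(m-mc).T@(w-wc);U,S,V=np.linalg.svd(H);R=V.T@np.diag([1,np.linalg.det(V.T@U.T)])@U.T
    t=wc-R@mc; print("res",np.round((m@R.T+t-w),1).tolist()); return np.degrees(np.arctan2(R[1,0],R[0,0])),t
print("mat top",fit([(0,96),(0,-96),(-125,-96),(-125,96)],[cast(d,A(p),6) for p in [(418,113),(300,378),(125,297),(253,40)]]))
print("mat scn",fit([(0,96),(-125,-96),(-125,96)],[cast(e,B(p),6) for p in [(90,272),(383,512),(22,440)]]))
print("bar top",fit([(-17,75),(-17,-75),(17,-75),(17,75)],[cast(d,A(p),52) for p in [(335,127),(203,322),(245,350),(378,155)]]))
print("bar scn",fit([(-17,75),(-17,-75),(17,-75),(17,75)],[cast(e,B(p),52) for p in [(135,292),(408,368),(420,325),(158,250)]]))
print("glue",cast(d,(223,200),130),cast(e,(301,258),130),"tape",cast(d,(248,170),25),"scr",cast(d,(383,301),14),cast(d,(412,239),14))
# beam edge: plane intersection
def plane(c,p,q):
    T=np.array(c["world_from_camera"]);o=T[:3,3];r=[cast(c,x,0)-o for x in(p,q)];n=np.cross(*r);n/=np.linalg.norm(n);return n,n@o
n1,k1=plane(d,A((0,247)),A((440,462)));n2,k2=plane(e,B((550,135)),B((430,480)))
v=np.cross(n1,n2);v/=np.linalg.norm(v);p=np.linalg.lstsq(np.array([n1,n2,v]),np.array([k1,k2,v@np.array([300,-200,0])]),rcond=None)[0]
print("beam",v,p)
E
python3 m.py
```

```text
res [[-1.1, -2.4], [-0.6, -0.7], [0.2, 0.7], [1.5, 2.4]]
mat top (np.float64(-115.43408587568544), array([ 515.36258147, -168.0476754 ]))
res [[0.2, -1.8], [0.3, 0.6], [-0.5, 1.2]]
mat scn (np.float64(-116.14713478703672), array([ 512.68688974, -165.5063896 ]))
res [[1.1, 0.3], [0.3, 1.7], [-1.5, -0.8], [0.2, -1.2]]
bar top (np.float64(-124.4702681346796), array([ 511.50029019, -120.02852913]))
res [[0.8, 0.6], [1.6, 1.4], [-2.6, -1.0], [0.2, -1.0]]
bar scn (np.float64(-123.10935108606655), array([ 511.24949468, -118.53583148]))
glue [554.07794971  54.8565186  130.        ] [567.41353497  75.1666264  130.        ] tape [661.68262453   5.97829946  25.        ] scr [ 323.75416792 -329.64324504   14.        ] [ 477.68640545 -412.89906644   14.        ]
beam [-0.15221858 -0.06312394  0.98632899] [522.37849594  92.11042902  53.01405532]
```

```bash
cat >> m.py <<'E'
print("---")
R=lambda th:np.array([[np.cos(th),-np.sin(th)],[np.sin(th),np.cos(th)]])
th=np.radians(-115.8);O=np.array([514,-167])
st=lambda w:np.round((w[:2]-O)@R(th),0)
for z in (0,50,100,150,200,250):
    print(z,[st(cast(d,p,z)) for p in((35,112),(225,227),(335,281))],[st(cast(e,p,z)) for p in((409,20),(375,140),(348,215))])
A=cv2.resize(b[0:420,260:480],(330*1,630))[:590]
cv2.imwrite("pics/beam.png",np.hstack([cv2.resize(b[0:300,280:480],(400,600)),cv2.resize(a[180:380,200:330],(390,600))]))
E
python3 m.py | sed -n '/---/,$p'
```

```text
---
0 [array([-836.,  -38.]), array([-210., -101.]), array([ 104., -105.])] [array([ 865., -205.]), array([ 227., -153.]), array([ -29., -120.])]
50 [array([-796.,  -46.]), array([-200., -106.]), array([  99., -110.])] [array([ 765., -199.]), array([ 170., -151.]), array([ -69., -120.])]
100 [array([-757.,  -55.]), array([-190., -112.]), array([  95., -116.])] [array([ 665., -194.]), array([ 113., -149.]), array([-109., -121.])]
150 [array([-718.,  -63.]), array([-180., -117.]), array([  90., -121.])] [array([ 564., -188.]), array([  55., -147.]), array([-149., -121.])]
200 [array([-678.,  -72.]), array([-170., -123.]), array([  86., -127.])] [array([ 464., -183.]), array([  -2., -145.]), array([-189., -121.])]
250 [array([-639.,  -80.]), array([-160., -129.]), array([  81., -132.])] [array([ 364., -177.]), array([ -59., -143.]), array([-229., -121.])]
```

View pics/beam.png

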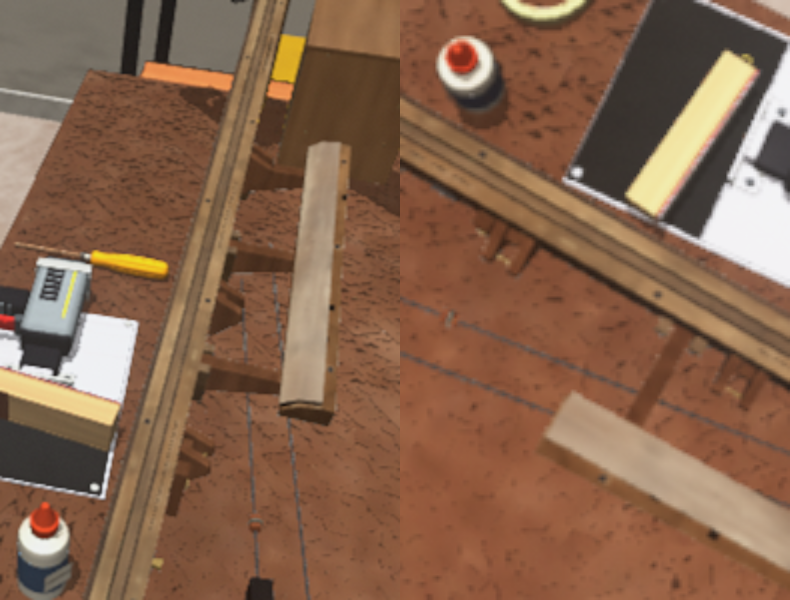

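Run:
```python
from h import *
a,d=shot("top"); b,e=shot("scene")
def rot(im,p,q,L=800,H=140):  # rotate so p->q is horizontal in the middle, scale 4
    p=np.array(p,float);q=np.array(q,float);u=(q-p)/np.linalg.norm(q-p);n=np.array([-u[1],u[0]])
    M=np.array([[*(4*u),-4*u@p],[*(4*n),H/2-4*n@p]]);o=cv2.warpAffine(im,M,(L,H),flags=cv2.INTER_CUBIC);np.save("/dev/null",M);return o,M
o1,M1=rot(a,(205,220),(385,312));o2,M2=rot(b,(338,290),(395,92));
o3,M3=rot(a,(385,312),(550,396));o4,M4=rot(b,(395,92),(420,5))
np.savez("M.npz",M1=M1,M2=M2,M3=M3)
cv2.imwrite("pics/dots.png",np.vstack([o1,o3,o2]))
```

```text
Traceback (most recent call last):
PermissionError: [Errno 13] Permission denied: '/dev/null.npy'
```

Run:
```python
from h import *
a,d=shot("top"); b,e=shot("scene")
def rot(im,p,q,L=800,H=140):
    p=np.array(p,float);q=np.array(q,float);u=(q-p)/np.linalg.norm(q-p);n=np.array([-u[1],u[0]])
    M=np.array([[*(4*u),-4*u@p],[*(4*n),H/2-4*n@p]]);return cv2.warpAffine(im,M,(L,H),flags=cv2.INTER_CUBIC),M
o1,M1=rot(a,(205,220),(385,312));o2,M2=rot(b,(338,290),(395,92));o3,M3=rot(a,(385,312),(550,396))
np.savez("M.npz",M1=M1,M2=M2,M3=M3)
cv2.imwrite("pics/dots.png",np.vstack([o1,o3,o2]))
```

```text
(no output)
```

View pics/dots.png

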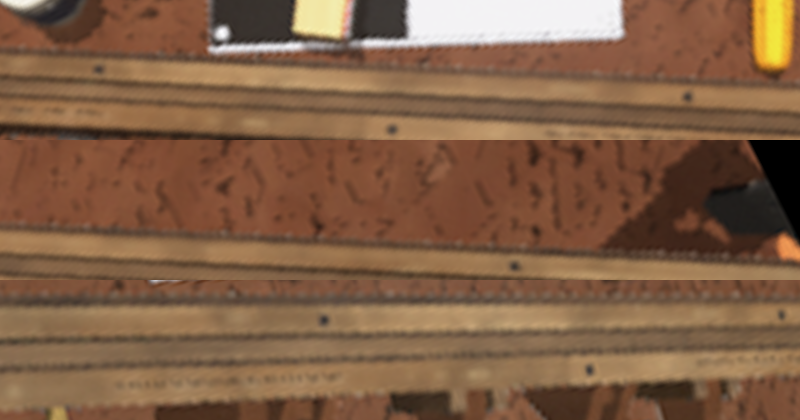

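Run:
```python
from h import *
a,d=shot("top"); b,e=shot("scene"); M=np.load("M.npz")
iv=lambda m,p:(cv2.invertAffineTransform(M[m])@np.array([*p,1]))
T=[iv("M1",(97,69)),iv("M1",(391,129)),iv("M1",(687,97)),iv("M3",(514,126))]
S=[iv("M2",(322,40)),iv("M2",(589,90)),iv("M2",(781,35))]
th=np.radians(-115.8);O=np.array([514,-167]);R=np.array([[np.cos(th),-np.sin(th)],[np.sin(th),np.cos(th)]])
def tri(p,q):
    o1=d["world_from_camera"][:3,3];o2=e["world_from_camera"][:3,3];r1=cast(d,p,0)-o1;r2=cast(e,q,0)-o2
    s=np.linalg.lstsq(np.c_[r1,-r2],o2-o1,rcond=None)[0];x,y=o1+s[0]*r1,o2+s[1]*r2
    m=(x+y)/2;return np.round([*((m[:2]-O)@R),m[2],np.linalg.norm(x-y)],0)
for i,p in enumerate(T):
    for j,q in enumerate(S): print(i,j,tri(p,q))
```

```text
0 0 [-166. -128.  185.    1.]
0 1 [-143. -148.  308.   15.]
0 2 [-127. -144.  381.    7.]
1 0 [ -12. -140.   -4.   22.]
1 1 [ -10. -164.  186.    1.]
1 2 [  -7. -158.  292.   25.]
2 0 [ 213. -123. -274.   17.]
2 1 [ 163. -157.   34.   37.]
2 2 [ 143. -151.  185.    0.]
3 0 [ 1381.  -109. -1685.    69.]
3 1 [ 799. -176. -533.   83.]
3 2 [ 624. -161. -163.   13.]
```

```bash
R="python3 -m inch"; python3 -m inch '.69 1 0 0 0 0 1;.69 1 0 0 0 0 1;.69 1 0 0 0 0 1;.69 1 0 0 0 0 1;.69 1 0 0 0 0 1;.69 1 0 0 0 0 1'; python3 -m inch '.69 1 0 0 0 0 1;.69 1 0 0 0 0 1;.69 1 0 0 0 0 1;.69 1 0 0 0 0 1;.69 1 0 0 0 0 1;.69 1 0 0 0 0 1'; python3 -m inch '.69 1 0 0 0 0 1;.69 1 0 0 0 0 1;.69 1 0 0 0 0 1;.69 1 0 0 0 0 1;.69 1 0 0 0 0 1;.69 1 0 0 0 0 1'; python3 -m inch '.28 .407 -.3 0 0 -.266 1;.28 .407 -.3 0 0 -.266 1;.28 .407 -.3 0 0 -.266 1;.28 .407 -.3 0 0 -.266 1;.28 .407 -.3 0 0 -.266 1;.28 .407 -.3 0 0 -.266 1;.28 .407 -.3 0 0 -.266 1;.28 .407 -.3 0 0 -.266 1;.28 .407 -.3 0 0 -.266 1;.28 .407 -.3 0 0 -.266 1'
python3 - <<'E'
from h import *
a,d=shot("top"); b,e=shot("scene")
cv2.imwrite("pics/g.png",np.hstack([cv2.resize(a[150:310,200:360],(400,400)),cv2.resize(b[100:260,220:380],(400,400))]))
E
```

```text
time: 1.2
ee_pos: [265.9, -476.5, 234.1]
orientation: [-180.0, -0.1, 14.6]
force: [0.9, 0.3, -0.7]
width: 0.998
grasp_force: 0.0
time: 1.7
ee_pos: [368.2, -327.6, 234.0]
orientation: [180.0, -0.1, 14.5]
force: [-0.1, -1.0, -0.8]
width: 1.002
grasp_force: 0.0
time: 2.2
ee_pos: [471.4, -178.3, 233.8]
orientation: [-180.0, -0.1, 14.4]
force: [0.4, -0.1, 1.1]
width: 0.998
grasp_force: 0.0
time: 3.03
ee_pos: [511.0, -121.0, 188.6]
orientation: [180.0, -0.0, -33.7]
force: [0.7, -0.5, -0.2]
width: 0.998
grasp_force: 0.0
```

View pics/g.png

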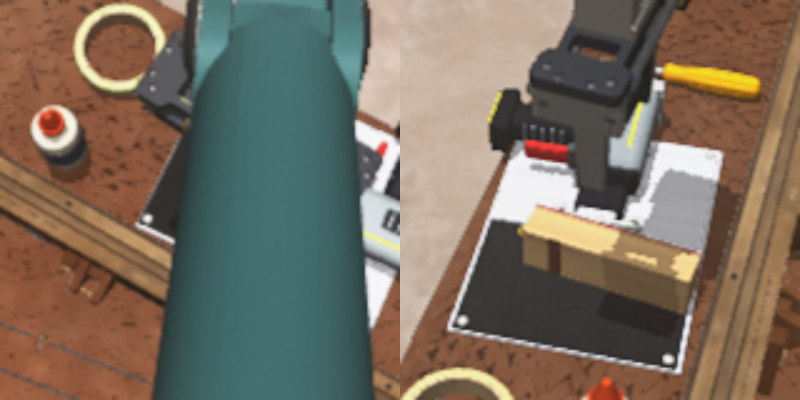

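```bash
python3 -m inch '0 0 -.3 0 0 0 1;0 0 -.5 0 0 0 1;0 0 -.7 0 0 0 1;0 0 -.8 0 0 0 1;0 0 -.89 0 0 0 1;0 0 -.89 0 0 0 1;0 0 -.89 0 0 0 1';  python3 -m inch '0 0 0 0 0 0 .3;0 0 0 0 0 0 .3;0 0 0 0 0 0 .3;0 0 0 0 0 0 .3;0 0 0 0 0 0 .3;0 0 0 0 0 0 .3;0 0 0 0 0 0 .3;0 0 0 0 0 0 .3;0 0 0 0 0 0 .3;0 0 0 0 0 0 .3' 25
```

```text
time: 3.72
ee_pos: [510.9, -119.4, 54.7]
orientation: [180.0, 0.1, -33.7]
force: [0.4, -0.4, -0.0]
width: 1.002
grasp_force: 0.0
time: 4.55
ee_pos: [511.2, -119.3, 55.1]
orientation: [180.0, 0.0, -33.7]
force: [0.6, -0.3, 0.8]
width: 0.369
grasp_force: 24.9
```

```bash
python3 -m inch '0 0 .03 0 0 0 .3;0 0 .03 0 0 0 .3;.06 -.1 .03 0 0 .022 .3;.13 -.21 .03 0 0 .044 .3;.13 -.21 .03 0 0 .044 .3;.13 -.21 .03 0 0 .044 .3;.13 -.21 .015 0 0 .044 .3;.13 -.21 0 0 0 .044 .3;.13 -.21 0 0 0 .044 .3;.13 -.21 0 0 0 .044 .3'; python3 -m inch '-.009 -.018 0 0 0 0 .3;-.009 -.018 0 0 0 0 .3;-.009 -.018 0 0 0 0 .3;-.009 -.018 0 0 0 0 .3'; python3 -m inch '-.006 -.012 0 0 0 0 .3;-.006 -.012 0 0 0 0 .3;-.006 -.012 0 0 0 0 .3;-.006 -.012 0 0 0 0 .3'
```

```text
time: 5.38
ee_pos: [530.3, -149.9, 55.1]
orientation: [180.0, 0.0, -25.8]
force: [-0.9, 0.4, 0.5]
width: 0.372
grasp_force: 24.9
time: 5.72
ee_pos: [529.3, -153.3, 55.1]
orientation: [180.0, 0.0, -25.8]
force: [-1.3, 0.8, 0.5]
width: 0.366
grasp_force: 24.9
time: 6.05
ee_pos: [528.9, -154.1, 55.1]
orientation: [-179.9, -0.0, -25.8]
force: [1.3, 5.0, -0.5]
width: 0.369
grasp_force: 24.9
```

```bash
python3 -m inch '-.006 -.012 0 0 0 0 .3;-.006 -.012 0 0 0 0 .3;-.006 -.012 0 0 0 0 .3;-.006 -.012 0 0 0 0 .3'; python3 -c "
from workcell import readout
s=readout.get_state();print(s['force'],s['ft_torque'],s['orientation'])"
```

```text
time: 6.38
ee_pos: [528.7, -154.3, 55.1]
orientation: [-179.8, -0.0, -25.7]
force: [2.1, 8.6, -0.8]
width: 0.365
grasp_force: 25.0
[ 2.148799    8.56615955 -0.80485696] [ 2.22522177 -0.59877885  0.24885084] [-1.79821012e+02 -2.49260556e-02 -2.56780420e+01]
```

```bash
python3 -m inch '0 0 0 0 0 0 .7;0 0 0 0 0 0 .7;0 0 0 0 0 0 .7;0 0 0 0 0 0 .7;0 0 0 0 0 0 .7;0 0 .2 0 0 0 .7;0 0 .4 0 0 0 .7;0 0 .5 0 0 0 .7;0 0 .5 0 0 0 .7;0 0 .5 0 0 0 .7'; python3 -m inch '0 -.3 0 0 0 0 1;0 -.6 0 0 0 0 1;0 -.85 0 0 0 0 1;0 -.85 0 0 0 0 1;0 -.85 0 0 0 0 1;0 -.85 0 0 0 0 1;0 -.85 0 0 0 0 1;0 -.85 0 0 0 0 1';python3 - <<'E'
from h import *
b,e=shot("scene");a,d=shot("top")
cv2.imwrite("pics/s1.png",np.hstack([cv2.resize(a[150:310,200:400],(400,320)),cv2.resize(b[100:260,240:380],(400,457))[:320]]))
E
```

```text
time: 7.22
ee_pos: [528.0, -157.7, 130.9]
orientation: [180.0, -0.1, -25.9]
force: [-1.1, -0.5, -0.4]
width: 0.7
grasp_force: 0.0
time: 7.88
ee_pos: [527.8, -282.4, 129.6]
orientation: [-180.0, 0.1, -25.7]
force: [-0.2, -0.7, -0.2]
width: 0.999
grasp_force: 0.0
```

View pics/s1.png

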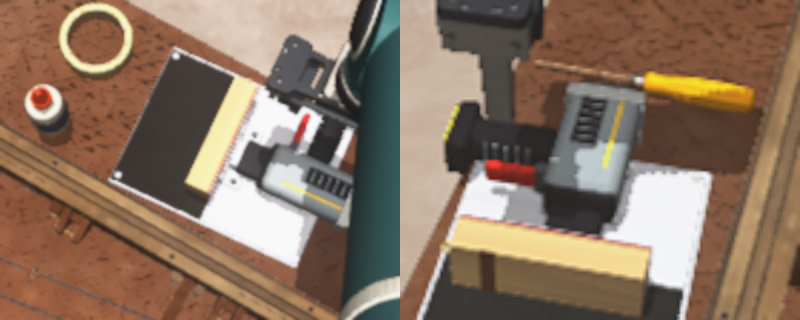

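```bash
python3 -m inch '0 0 -.2 0 0 0 1;0 0 -.4 0 0 0 1;0 0 -.5 0 0 0 1;0 0 -.57 0 0 0 1;0 0 -.63 0 0 0 1;0 0 -.63 0 0 0 1;0 0 -.63 0 0 0 1'; python3 -m inch '0 0 0 0 0 0 .44;0 0 0 0 0 0 .44;0 0 0 0 0 0 .44;0 0 0 0 0 0 .44;0 0 0 0 0 0 .44;0 0 0 0 0 0 .44;0 0 0 0 0 0 .44;0 0 0 0 0 0 .44;0 0 0 0 0 0 .44;0 0 0 0 0 0 .44;0 0 0 0 0 0 .44;0 0 0 0 0 0 .44' 15
```

```text
time: 8.57
ee_pos: [528.1, -284.4, 36.0]
orientation: [-180.0, -0.0, -25.8]
force: [0.6, 0.5, -0.4]
width: 1.0
grasp_force: 0.0
time: 9.57
ee_pos: [530.3, -281.0, 36.3]
orientation: [-179.7, -0.1, -25.7]
force: [3.4, 7.2, 1.9]
width: 0.509
grasp_force: 14.7
```

```bash
python3 -m inch '0 0 0 0 0 0 .44;0 0 0 0 0 0 .44;0 0 0 0 0 0 .44;0 0 0 0 0 0 .44;0 0 0 0 0 0 .44;0 0 0 0 0 0 .44' 22
python3 - <<'E'
from h import *
b,e=shot("scene");cv2.imwrite("pics/q1.png",b)
E
python3 -m inch '0 0 0 0 0 0 1;0 0 0 0 0 0 1;0 0 0 0 0 0 1;0 0 0 0 0 0 1;0 0 0 0 0 0 1;0 0 0 0 0 0 1;0 0 0 0 0 0 1;0 0 0 0 0 0 1;0 0 0 0 0 0 1'; python3 -m inch '0 0 .2 0 0 0 1;0 0 .4 0 0 0 1;0 0 .63 0 0 0 1;0 0 .63 0 0 0 1;0 0 .63 0 0 0 1;0 0 .63 0 0 0 1'
```

```text
time: 10.07
ee_pos: [530.3, -281.0, 36.3]
orientation: [-179.7, -0.1, -25.7]
force: [5.1, 8.0, 1.7]
width: 0.506
grasp_force: 21.5
time: 10.87
ee_pos: [527.2, -284.9, 35.4]
orientation: [180.0, 0.0, -25.9]
force: [-0.4, -0.6, 0.3]
width: 0.999
grasp_force: 0.0
time: 11.37
ee_pos: [527.1, -284.6, 129.7]
orientation: [180.0, 0.0, -25.8]
force: [-0.3, 0.4, 0.0]
width: 0.997
grasp_force: 0.0
```

```bash
python3 -c "
from workcell import readout
print(readout.get_state()['joint_positions'].round(1))"; python3 -m inch '-.05 .3 0 0 0 .1 .8;-.089 .66 0 0 0 .2 .8;-.089 .66 0 0 0 .3 .8;-.089 .66 0 0 0 .4 .8;-.089 .66 0 0 0 .5 .8;-.089 .66 0 0 0 .5 .8;-.089 .66 0 0 0 .5 .8;-.089 .66 0 0 0 .5 .8;-.089 .66 0 0 0 .5 .8;-.089 .66 0 0 0 .5 .8;-.089 .66 0 0 0 .5 .8;-.089 .66 0 0 0 .5 .8';python3 -m inch '0 0 0 0 0 0 .8;0 0 0 0 0 0 .8;0 0 0 0 0 0 .8;0 0 0 0 0 0 .8'; python3 -c "
from workcell import readout
print(readout.get_state()['joint_positions'].round(1))"
```

```text
[ 32.9  29.5 -10.1 103.4   6.7  47.7 -96.3]
time: 12.37
ee_pos: [513.0, -185.1, 128.3]
orientation: [-179.8, 0.0, 60.5]
force: [0.5, -1.2, -0.2]
width: 0.8
grasp_force: 0.0
time: 12.7
ee_pos: [514.0, -185.5, 129.6]
orientation: [-180.0, 0.0, 60.0]
force: [-0.5, 0.3, 0.4]
width: 0.8
grasp_force: 0.0
[ 41.2  28.6 -31.4 109.6  19.9  47.2 -30.8]
```

```bash
python3 -m inch '0 0 -.15 0 0 .0235 .8;0 0 -.3 0 0 .0235 .8;0 0 -.42 0 0 .0235 .8;0 0 -.51 0 0 .0235 .8;0 0 -.51 0 0 .0235 .8;0 0 -.51 0 0 .0235 .8'; python3 -m inch '.012 .024 0 0 0 0 .8;.023 .048 0 0 0 0 .8;.035 .072 0 0 0 0 .8;.046 .096 0 0 0 0 .8;.058 .12 0 0 0 0 .8;.07 .144 0 0 0 0 .8;.081 .168 0 0 0 0 .8;.093 .192 0 0 0 0 .8;.093 .192 0 0 0 0 .8'
python3 - <<'E'
from h import *
b,e=shot("scene");a,d=shot("top")
cv2.imwrite("pics/t1.png",np.hstack([cv2.resize(a[150:310,200:400],(400,320)),cv2.resize(b[100:260,240:380],(400,457))[:400][80:]]))
E
```

```text
time: 13.2
ee_pos: [514.1, -185.2, 53.3]
orientation: [-179.9, 0.0, 64.3]
force: [-0.2, 0.5, 1.1]
width: 0.8
grasp_force: 0.0
time: 13.95
ee_pos: [528.8, -155.5, 53.7]
orientation: [180.0, -0.1, 64.4]
force: [0.3, -1.4, -0.2]
width: 0.8
grasp_force: 0.6
```

View pics/t1.png

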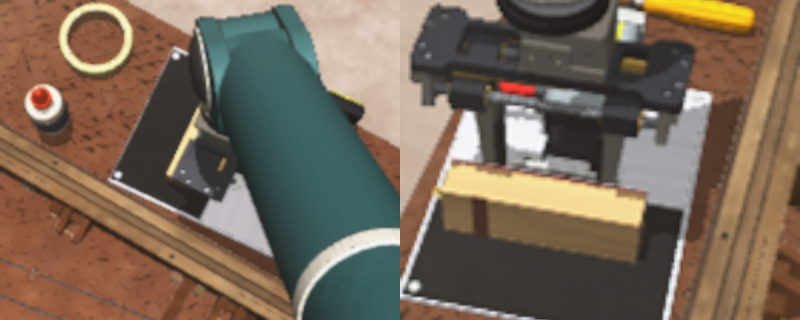

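```bash
cat > bar.py <<'E'
from h import *
# wood colour extents in scene: print quad hull corners cast at z=6 and at given top height, stand frame
O=np.array([514.4,-166.1]);th=np.radians(-115.8);R=np.array([[np.cos(th),-np.sin(th)],[np.sin(th),np.cos(th)]])
st=lambda w:((w[:2]-O)@R).round(0).tolist()
def meas(n):
    b,e=shot(n);h=cv2.cvtColor(b,cv2.COLOR_BGR2HSV);m=cv2.inRange(h,(14,50,70),(30,200,255))
    roi=np.zeros_like(m); q=[proj(e,[*(O+R@np.array(p)),20]) for p in[(-130,-100),(-130,100),(15,100),(15,-100)]]
    cv2.fillPoly(roi,[np.int32(q)],255);m&=roi;m=cv2.morphologyEx(m,cv2.MORPH_OPEN,np.ones((3,3)))
    c=max(cv2.findContours(m,0,2)[0],key=cv2.contourArea);hull=cv2.approxPolyDP(cv2.convexHull(c),1.5,True)[:,0]
    for p in hull: print(n,p,"z6",st(cast(e,p,6)),"z40",st(cast(e,p,40)),"z52",st(cast(e,p,52)))
if __name__=="__main__":
    import sys
    for n in sys.argv[1:]: meas(n)
E
python3 bar.py scene
```

```text
scene [252 193] z6 [-19.0, 100.0] z40 [-47.0, 90.0] z52 [-57.0, 86.0]
scene [258 185] z6 [7.0, 93.0] z40 [-22.0, 83.0] z52 [-32.0, 80.0]
scene [325 196] z6 [10.0, -62.0] z40 [-20.0, -65.0] z52 [-30.0, -66.0]
scene [322 219] z6 [-56.0, -67.0] z40 [-82.0, -70.0] z52 [-91.0, -71.0]
scene [255 208] z6 [-60.0, 81.0] z40 [-86.0, 72.0] z52 [-95.0, 69.0]
```

```bash
python3 -m inch '-.006 -.012 0 0 0 0 .8;-.006 -.012 .04 0 0 0 .8;-.006 -.012 .08 0 0 0 .8;-.006 -.012 .08 0 0 0 .8;0 0 .08 0 0 0 .8;.006 .012 .08 0 0 0 .8;.012 .024 .08 0 0 0 .8;.018 .036 .08 0 0 0 .8;.024 .048 .08 0 0 0 .8;.03 .06 .08 0 0 0 .8;.036 .072 .08 0 0 0 .8;.036 .072 .08 0 0 0 .8'; python3 bar.py scene
```

```text
time: 15.1
ee_pos: [534.0, -145.3, 65.7]
orientation: [180.0, -0.0, 64.4]
force: [-0.7, -0.8, 1.8]
width: 0.796
grasp_force: 0.8
scene [252 197] z6 [-31.0, 97.0] z40 [-58.0, 87.0] z52 [-68.0, 83.0]
scene [256 188] z6 [-2.0, 95.0] z40 [-31.0, 85.0] z52 [-41.0, 82.0]
scene [323 199] z6 [-0.0, -60.0] z40 [-29.0, -62.0] z52 [-39.0, -64.0]
scene [322 218] z6 [-53.0, -67.0] z40 [-80.0, -69.0] z52 [-89.0, -70.0]
scene [256 208] z6 [-59.0, 79.0] z40 [-85.0, 70.0] z52 [-94.0, 67.0]
```

```bash
python3 -m inch '.009 .018 0 0 0 0 .8;.017 .036 0 0 0 0 .8;.026 .054 0 0 0 0 .8;.035 .072 0 0 0 0 .8;.044 .09 0 0 0 0 .8;.052 .108 0 0 0 0 .8;.06 .126 0 0 0 0 .8;.07 .144 0 0 0 0 .8;.078 .162 0 0 0 0 .8;.087 .18 0 0 0 0 .8;.087 .18 0 0 0 0 .8;.087 .18 0 0 0 0 .8';python3 bar.py scene
```

```text
time: 16.15
ee_pos: [546.7, -118.8, 65.6]
orientation: [-180.0, 0.0, 64.4]
force: [-0.2, 0.0, 0.7]
width: 0.804
grasp_force: 0.0
scene [249 217] z6 [-87.0, 87.0] z40 [-111.0, 78.0] z52 [-120.0, 74.0]
scene [319 229] z6 [-84.0, -66.0] z40 [-109.0, -69.0] z52 [-117.0, -70.0]
scene [318 236] z6 [-102.0, -67.0] z40 [-126.0, -70.0] z52 [-135.0, -71.0]
scene [253 225] z6 [-105.0, 73.0] z40 [-129.0, 64.0] z52 [-138.0, 61.0]
scene [249 224] z6 [-105.0, 82.0] z40 [-129.0, 72.0] z52 [-137.0, 69.0]
```

```bash
python3 -m inch '0 0 .1 0 0 0 .8;.05 .1 .1 0 0 0 .8;.12 .25 .1 0 0 0 .8;.189 .39 .1 0 0 0 .8;.189 .39 .1 0 0 0 .8;.189 .39 .1 0 0 0 .8;.189 .39 0 0 0 0 .8;.189 .39 -.15 0 0 0 .8;.189 .39 -.24 0 0 0 .8;.189 .39 -.24 0 0 0 .8;.189 .39 -.24 0 0 0 .8'; python3 bar.py scene
```

```text
time: 17.12
ee_pos: [574.2, -61.2, 29.0]
orientation: [-179.9, 0.1, 64.3]
force: [-0.1, 0.1, -0.0]
width: 0.803
grasp_force: 0.0
scene [265 220] z6 [-87.0, 51.0] z40 [-111.0, 43.0] z52 [-120.0, 41.0]
scene [297 225] z6 [-84.0, -18.0] z40 [-109.0, -23.0] z52 [-118.0, -25.0]
scene [297 232] z6 [-102.0, -22.0] z40 [-126.0, -27.0] z52 [-134.0, -29.0]
scene [265 226] z6 [-102.0, 47.0] z40 [-126.0, 39.0] z52 [-135.0, 37.0]
```

```bash
python3 -m inch '-.015 -.03 0 0 0 0 .8;-.029 -.06 0 0 0 0 .8;-.044 -.09 0 0 0 0 .8;-.058 -.12 0 0 0 0 .8;-.073 -.15 0 0 0 0 .8;-.087 -.18 0 0 0 0 .8;-.102 -.21 0 0 0 0 .8;-.116 -.24 0 0 0 0 .8;-.131 -.27 0 0 0 0 .8;-.145 -.3 0 0 0 0 .8;-.16 -.33 0 0 0 0 .8;-.16 -.33 0 0 0 0 .8'; python3 -m inch '-.006 -.012 0 0 0 0 .8;-.012 -.024 0 0 0 0 .8;-.015 -.03 0 0 0 0 .8;-.015 -.03 0 0 0 0 .8';python3 -m inch '-.004 -.009 0 0 0 0 .8;-.009 -.018 0 0 0 0 .8;-.009 -.018 0 0 0 0 .8;-.009 -.018 0 0 0 0 .8'
```

```text
time: 18.17
ee_pos: [550.1, -111.6, 29.3]
orientation: [-180.0, 0.1, 64.3]
force: [-0.3, -0.2, 0.2]
width: 0.801
grasp_force: 0.1
time: 18.5
ee_pos: [548.2, -115.0, 29.3]
orientation: [-180.0, 0.1, 64.3]
force: [0.1, -0.4, 0.4]
width: 0.801
grasp_force: 0.2
time: 18.83
ee_pos: [547.0, -117.6, 29.5]
orientation: [-180.0, 0.0, 64.3]
force: [-0.2, -0.3, -1.0]
width: 0.8
grasp_force: 0.0
```

```bash
for i in 1 2 3; do python3 -m inch '-.006 -.012 0 0 0 0 .8;-.006 -.012 0 0 0 0 .8;-.006 -.012 0 0 0 0 .8' | grep -E "pos|force:"; done; python3 bar.py scene
```

```text
ee_pos: [546.4, -119.2, 29.6]
force: [0.2, 0.4, 0.2]
grasp_force: 0.0
ee_pos: [546.2, -119.4, 29.8]
force: [1.8, 5.5, -0.3]
grasp_force: 2.6
ee_pos: [546.1, -119.4, 29.9]
force: [3.0, 8.4, -1.3]
grasp_force: 4.4
scene [273 198] z6 [-23.0, 50.0] z40 [-50.0, 42.0] z52 [-60.0, 39.0]
scene [304 203] z6 [-21.0, -21.0] z40 [-49.0, -25.0] z52 [-59.0, -27.0]
scene [304 210] z6 [-41.0, -25.0] z40 [-67.0, -29.0] z52 [-77.0, -31.0]
scene [274 206] z6 [-45.0, 42.0] z40 [-71.0, 35.0] z52 [-81.0, 32.0]
```

```bash
python3 -m inch '.02 .04 0 0 0 0 .8;.044 .09 0 0 0 0 .8;.044 .09 0 0 0 0 .8;.044 .09 .2 0 0 0 .8;.044 .09 .45 0 0 0 .8;.044 .09 .67 0 0 0 .8;.044 .09 .67 0 0 0 .8;.044 .09 .67 0 0 0 .8'; python3 -m inch '-.08 -.3 0 0 0 -.1 1;-.16 -.6 0 0 0 -.2 1;-.16 -1 0 0 0 -.3 1;-.16 -1 0 0 0 -.4 1;-.16 -1 0 0 0 -.5 1;-.16 -1 0 0 0 -.5 1;-.16 -1 0 0 0 -.5 1;-.16 -1 0 0 0 -.5 1;-.16 -1 0 0 0 -.5 1;-.16 -1 0 0 0 -.5 1;-.16 -1 0 0 0 -.5 1;-.16 -1 0 0 0 -.5 1'
```

```text
time: 20.3
ee_pos: [552.3, -110.1, 132.0]
orientation: [179.8, 0.0, 64.3]
force: [-0.2, -0.4, -0.6]
width: 0.801
grasp_force: 0.0
time: 21.3
ee_pos: [525.8, -259.3, 128.3]
orientation: [179.9, 0.2, -22.0]
force: [0.0, -0.3, -0.1]
width: 1.0
grasp_force: 0.0
```

```bash
python3 -m inch '0 -.16 0 0 0 -.022 1;0 -.16 0 0 0 -.022 1;0 -.16 0 0 0 -.022 1;0 -.16 0 0 0 -.022 1;0 -.16 0 0 0 -.022 1'
python3 - <<'E'
from h import *
b,e=shot("scene");a,d=shot("top")
cv2.imwrite("pics/s2.png",np.hstack([cv2.resize(a[170:290,220:370],(400,320)),cv2.resize(b[130:230,250:375],(400,320))]))
E
python3 bar.py scene top
```

```text
time: 21.72
ee_pos: [526.9, -282.1, 129.3]
orientation: [-180.0, 0.1, -25.5]
force: [-0.0, 0.1, 0.5]
width: 0.998
grasp_force: 0.0
scene [257 196] z6 [-25.0, 87.0] z40 [-53.0, 77.0] z52 [-62.0, 74.0]
scene [324 207] z6 [-22.0, -66.0] z40 [-50.0, -68.0] z52 [-60.0, -69.0]
scene [324 214] z6 [-42.0, -69.0] z40 [-68.0, -72.0] z52 [-78.0, -73.0]
scene [261 204] z6 [-46.0, 72.0] z40 [-72.0, 63.0] z52 [-82.0, 59.0]
scene [257 202] z6 [-42.0, 82.0] z40 [-69.0, 72.0] z52 [-78.0, 69.0]Traceback (most recent call last):
  File "bar.py", line 13, in <module>
    for n in sys.argv[1:]: meas(n)
                           ~~~~^^^
  File "bar.py", line 9, in meas
    c=max(cv2.findContours(m,0,2)[0],key=cv2.contourArea);hull=cv2.approxPolyDP(cv2.convexHull(c),1.5,True)[:,0]
ValueError: max() iterable argument is empty
```

View pics/s2.png

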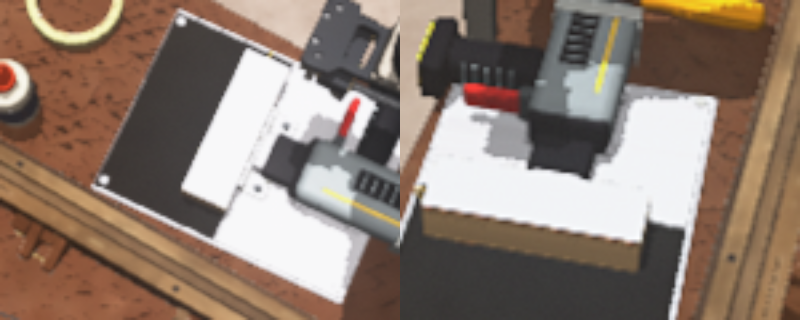

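```bash
python3 -m inch '.005 -.01 -.2 0 0 0 1;.005 -.01 -.4 0 0 0 1;.005 -.01 -.5 0 0 0 1;.005 -.01 -.57 0 0 0 1;.005 -.01 -.63 0 0 0 1;.005 -.01 -.63 0 0 0 1;.005 -.01 -.63 0 0 0 1'; python3 -m inch '0 0 0 0 0 0 .44;0 0 0 0 0 0 .44;0 0 0 0 0 0 .44;0 0 0 0 0 0 .44;0 0 0 0 0 0 .44;0 0 0 0 0 0 .44;0 0 0 0 0 0 .44;0 0 0 0 0 0 .44;0 0 0 0 0 0 .44;0 0 0 0 0 0 .44;0 0 0 0 0 0 .44;0 0 0 0 0 0 .44' 15;python3 -m inch '0 0 0 0 0 0 .44;0 0 0 0 0 0 .44;0 0 0 0 0 0 .44;0 0 0 0 0 0 .44;0 0 0 0 0 0 .44;0 0 0 0 0 0 .44' 22
```

```text
time: 22.5
ee_pos: [528.4, -284.6, 35.9]
orientation: [-180.0, -0.0, -25.5]
force: [0.1, -0.1, 0.6]
width: 0.996
grasp_force: 0.0
time: 23.5
ee_pos: [530.7, -281.1, 36.3]
orientation: [-179.8, -0.1, -25.4]
force: [4.3, 7.1, 2.0]
width: 0.51
grasp_force: 14.7
time: 24.0
ee_pos: [530.6, -281.2, 36.3]
orientation: [-179.8, -0.1, -25.4]
force: [4.8, 6.7, 0.9]
width: 0.506
grasp_force: 21.5
```

Same hard stop as before. Release, retreat upward, check the bar, then hand in.

```bash
python3 -m inch '0 0 0 0 0 0 1;0 0 0 0 0 0 1;0 0 0 0 0 0 1;0 0 0 0 0 0 1;0 0 0 0 0 0 1;0 0 0 0 0 0 1;0 0 0 0 0 0 1;0 0 0 0 0 0 1;0 0 0 0 0 0 1'; python3 -m inch '0 0 .2 0 0 0 1;0 0 .4 0 0 0 1;0 0 .63 0 0 0 1;0 0 .8 0 0 0 1;0 0 .8 0 0 0 1;0 0 .8 0 0 0 1;0 0 .8 0 0 0 1;0 0 .8 0 0 0 1'; python3 bar.py scene; python3 -c "
from workcell import job
print(job.close_job())"
```

```text
time: 24.75
ee_pos: [527.7, -284.9, 35.4]
orientation: [180.0, 0.0, -25.6]
force: [0.4, -0.3, 0.7]
width: 1.0
grasp_force: 0.0
time: 25.42
ee_pos: [527.0, -284.2, 154.1]
orientation: [180.0, 0.2, -25.6]
force: [0.0, 0.1, 0.2]
width: 1.001
grasp_force: 0.0
scene [257 196] z6 [-25.0, 87.0] z40 [-53.0, 77.0] z52 [-62.0, 74.0]
scene [324 207] z6 [-22.0, -66.0] z40 [-50.0, -68.0] z52 [-60.0, -69.0]
scene [324 214] z6 [-42.0, -69.0] z40 [-68.0, -72.0] z52 [-78.0, -73.0]
scene [257 203] z6 [-45.0, 81.0] z40 [-72.0, 72.0] z52 [-81.0, 68.0]
the job is handed in; nothing more can be done
None
```

I took both readings with the trigger squeezed to its stop and released each time, left the bar leather up with its foot face against the nose plate, kept the arm clear of the bottle, tape and screwdriver, and handed the job in at about 25 s; it returned no verdict.

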